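# Mark where the tray runner binds

## Robot

A 6-joint arm with a two-finger parallel gripper is mounted at the origin on the work surface. World frame = base frame: x ahead of the robot, y to its left, z up, the work surface at z = 0. Lengths are in m, angles in degrees, forces in N, time in s.
With the tool pointing down it reaches from about 0.275 to 0.75 m from the base axis. Payload 10.2 kg.
Tool frame: the origin (TCP) lies midway between the tips of the shut fingers; the grasp point (between the pads) lies 19 mm behind it (bot.grip_depth is the z of the grasp point in the tool frame, in m); z points along the fingers, y is the line along which they close (so a half turn about z gives the same grasp; the last joint's range is limited). The gripper opens to 88 mm and grips with 3 to 60 N. Pads are 18 mm wide; open, the fingers measure 123 mm over their backs; the gripper's body (75 mm by 187 mm) begins 45 mm behind the grasp point.
Start: joints at [-76.455, 17.928, 85.812, -0, 76.261, -12.8], TCP at [0.233, -0.47, 0.239] pointing down, gripper open.
Joint ranges: [-168.41, 168.41], [-55.51, 124.54], [10.69, 146.95], [-70.63, 250.63], [1, 178], [-165.06, 165.06]. Speed limits (degrees/s): [136.94, 136.94, 172.46, 180, 180, 180].

## Interface

Orientations are given as [roll, pitch, yaw] about the fixed x, y, z axes, in that order (R = Rz(yaw) Ry(pitch) Rx(roll)).
In Python, from rig import bot gives the robot as it stands.
- The arm moves only by the tool move_arm, never from a script. Its arguments are lists of equal length, an entry for each row: "turn": the turn, a rotation vector about the tool's x, y, z in degrees, a list of three; "offset": the shift along the tool's x, y, z in cm, a list of three; "fingers": the closure, from -1 (fully open) to 1 (shut). In form: {"turn": [[ax, ay, az], ...], "offset": [[tx, ty, tz], ...], "fingers": [fingers, ...]}. A call has 1 to 8 rows; each row is the pose to reach, as a shift and turn from the pose commanded when the call began, along the tool's axes at that moment; what a row does not reach only later rows make up. A row lasts 1/12 s, in which the tool goes at most 41.7 mm and 7.16 degrees, less where a joint would pass 70% of its speed; a pose out of reach is approached as far as the arm can. A call with a gripper value outside its range is refused whole. The fingers move at their own pace and stop on an object; "newtons" is the grip in N (left out, the last holds). Time passes only in rows, so rows that repeat a pose let the fingers close. It gives the time, the measured TCP pose, the force, the opening and the grip force at its end, in the units of the state.
- bot.read_state(): the state, without advancing time (a new reading comes with each control period).
- bot.read_camera(name): name is "side" or "top"; returns a dict with "img" (480x640x3 uint8, red, green, blue), "depth" (480x640 float32, m along the optical axis (not along the pixel's ray), 0 where there is no reading), "K" (3x3 intrinsics, pixels), "distortion" ([k1, k2, p1, p2, k3] as OpenCV has them; the pictures are not rectified), "R" (3x3) and "t" (3): a world point X has camera coordinates R X + t. Camera axes: x right, y down, z forward; pixel columns grow to the right and rows downward; lengths in m; the calibration is good to about 2 mm. A picture is of the moment at which its call begins.
- bot.sign_off(): hands the job in; it is judged then, once.
Trained networks look in a picture, given as the dict that the camera call returned (one of the last four; its "shot" number tells which), for a name from the list of things; names that differ only in an ending like _2 or _b are one class to them, and where a whole thing is asked for, a point or a joint stands for the part that bears it (a point fixed in the world has none). Each returns a list of dicts, best first, with "conf" (0 to 1); they miss things now and then, are a little off and sometimes report something else, mostly with a low value. They report only what shows in the picture. A call takes as long as a camera call. They do not tell look-alikes from the thing itself.
- bot.search_frame(label, picture): "extent" ([centre column, centre row, width, height] in pixels, round what is visible of it).
- bot.landmark_of(label, picture): "point" ([column, row] in pixels: a listed point, or the origin of a listed thing).
The state is a dict: "clock": time; "joints": joint angles; "dq": joint speeds; "tau": joint torques, N m; "eef_pos": TCP position; "tool_rot": TCP orientation; "wrist_force": force on the tool from outside, world axes, zero at the start; "wrist_torque": the same for the moment, N m; "grip_width": finger opening in m; "gripper_force": force on a finger pad.
Only numpy, scipy, OpenCV 4.12 (cv2) and the standard library are available. Lean on these libraries where they do the work, as an engineer would, in place of code of your own. Each camera call takes 0.05 s, during which the arm holds its last target. There are 200 camera calls.

## Task

The white tray of the little drawer unit binds somewhere along its runner. Slide the tray in gently by its upright pull, letting it push the loose aluminium marker bar ahead of it, until you feel the tight spot; do not force it. Then back the tray off until there is about two centimetres between it and the marker, and let go, leaving the marker, untouched by hand, to show the spot and the other things on the shelf where they are.

Things in the scene. Friction and masses are not known exactly. Their poses are not given: they have to be found in the camera images.
- unit: Fixed pale-wood drawer unit, 300 mm deep (x), 140 wide (y), 106 high; origin under its centre; +x is the way the tray slides in; front, with two dummy knobs, to -x. Top: an open bay, floor 75 mm above the shelf, 124 mm between side walls 31 mm high, open in front, rear wall inside face at x = +142 mm.
- tray: White acrylic tray, 130 mm long (x) by 120 wide, walls 20 to 25 mm high, floor 4 mm. Slides in the bay along the unit's x only; starts partly pulled out. Origin under its centre, 76 mm above the shelf, axes as the unit's; flat rear wall at x = +65 mm, front face at x = -65 mm. Stays where it is left.
- tray_rear (a point): Middle of the tray's rear wall, foot of its outside face. Free sliding takes 1.5 to 3 N, marker included. The tight spot, hidden under the bay floor, lies elsewhere each time, 25 mm or more beyond the marker's start and short of the rear wall. There resistance climbs about 2.5 N per mm, springy: 4 to 10 N over free sliding is clearly felt, over 16 N is forcing it.
- tray_pull (a point): Grip point of the pull, an upright white bar along the tray's front edge: 12 mm thick (x), 70 long (y), top 45 mm above the tray's underside. Point: midway along, 11 mm below the top, 110 mm above the shelf, 59 mm in front of the tray's centre. Pinch from above, fingers closing along the unit's x; both sides free down to tray and bay floors.
- marker: Loose plain aluminium bar lying across the bay behind the tray's rear wall: 20 mm (x) by 100 mm (y) by 22 mm high, about 0.1 kg; origin at the centre of its underside. The tray's rear wall pushes it along the bay floor; it stays where it is left.
- reel: Bystander: stainless steel film reel lying flat, 90 mm across, 41 high, beside the unit on its +y side; origin under its centre.
- crank: Bystander: chunky black plastic film winder crank, about 90 mm long, 61 high, beside the unit on its +y side; origin under its middle.
- canister: Bystander: smoke-grey film canister standing upright, 34 mm across, 50 high, beside the unit on its -y side; origin under its centre.
- bowl: Bystander: teal ceramic bowl, 110 mm across, 50 high, beside the unit on its -y side; origin under its centre.
There are look-alikes about, which are no part of the job. Several things have the shape of the marker; the one meant has the colours described above.

How it is judged (in metres and radians):
On the way, in this order (a step that is already met when the one before it is completed fails the run):
1. the tray, pushing the marker, is pressed against the tight spot (at least 3 N) (contact force between tray and unit above 3 N and x of marker in the frame of tray below 0.08 m), for 0.2 s.
2. the tray is backed off clear of the marker (x of marker in the frame of tray above 0.083 m), for 0.1 s.
At the end, for the whole second after the job is handed in: The tray stands still with its rear wall 11 to 31 mm clear of the marker (centre distance 86 to 106 mm along the slide), no longer pressed on the tight spot, and the marker lies at rest on the bay floor where the tray pushed it (x of marker in the frame of tray between 0.086 and 0.106 m and contact force between tray and unit below 0.5 N and linear speed of each of tray, marker below 0.005 m/s and z of marker in the frame of unit between 0.07 and 0.08 m); the robot touches nothing.
It fails at once if the tray is forced into the tight spot (over 16 N) (contact force between tray and unit above 16 N).
It fails at once if the robot touches the marker (contact force between any of the fingers, the arm and marker above 0.3 N).
It fails at once if the reel, crank, canister or bowl is disturbed (moved over 20 mm) (distance of any of reel, canister, bowl, crank from where it was at the start of the episode above 0.02 m).
It also fails if it takes over 64 s, if anything falls off the work surface, if the arm or the gripper's body presses on something with over 40 N, if the wrist force passes 120 N, or if a joint passes its speed limit or range.

## Working session

There is one attempt and no reset: what is moved stays moved. The work goes in short steps, Python scripts to look and compute and a tool call to move; the robot and the scene stay as the last step left them, time stands still between calls to the robot, and variables do not carry over. Pictures are saved under pics/ and viewed, at most 10 in all, crops included, and the job is handed in when it is done.

Besides the shell and the picture viewer there is one more tool, called after "Request:" as name(argument=value, ...) on one line, values as JSON. move_arm: Moves the arm, as the interface text tells. Its arguments: {"type":"object","properties":{"turn":{"type":"array","items":{"type":"array","items":{"type":"number"}}},"offset":{"type":"array","items":{"type":"array","items":{"type":"number"}}},"fingers":{"type":"array","items":{"type":"number"}},"newtons":{"type":"number"}},"required":["turn","offset","fingers"]}

```bash
mkdir -p pics; cat > h.py <<'E'
import numpy as np, cv2
from rig import bot
def ray(p,px):
    u=cv2.undistortPoints(np.array([[px]],float),p["K"],np.array(p["distortion"],float))[0,0]
    R=np.array(p["R"]);t=np.array(p["t"])
    return -R.T@t, R.T@np.array([u[0],u[1],1.])
def at_depth(p,px):
    c,d=ray(p,px); i,j=int(round(px[1])),int(round(px[0]))
    w=p["depth"][i-1:i+2,j-1:j+2]; w=w[w>0]
    return c+d*np.median(w) if len(w) else None
def at_z(p,px,z):
    c,d=ray(p,px); return c+d*(z-c[2])/d[2]
def tri(rs):
    A=0;b=0
    for c,d in rs:
        d=d/np.linalg.norm(d);P=np.eye(3)-np.outer(d,d);A=A+P;b=b+P@c
    return np.linalg.solve(A,b)
def save(p,n): cv2.imwrite("pics/"+n,cv2.cvtColor(p["img"],cv2.COLOR_RGB2BGR))
E
cat > a.py <<'E'
from h import *
np.set_printoptions(precision=4,suppress=True)
P={n:bot.read_camera(n) for n in("top","side")}
for n,p in P.items(): save(p,n+"0.png")
for l in["unit","tray","tray_rear","tray_pull","marker","reel","crank","canister","bowl"]:
    rs=[]
    for n,p in P.items():
        for i,r in enumerate(bot.landmark_of(l,p)[:3]):
            if i==0: rs.append(ray(p,r["point"]))
            print(l,n,np.round(r["point"],1),round(r["conf"],2),at_depth(p,r["point"]))
    if len(rs)==2: print("   tri",tri(rs))
s=bot.read_state();print({k:s[k] for k in("clock","eef_pos","tool_rot","wrist_force","grip_width")})
E
python3 a.py
```

```text
unit top [324.4 284.4] 0.63 [0.5066 0.0126 0.1221]
unit top [343.9 222.2] 0.58 [ 0.6228 -0.0244  0.1012]
unit side [348.4 278.8] 0.78 [ 0.6191 -0.101   0.0731]
   tri [ 0.5762 -0.0178  0.0159]
tray top [331.7 254.2] 0.63 [ 0.5646 -0.0017  0.0798]
tray side [293.1 249.9] 0.74 [ 0.5615 -0.0122  0.0785]
   tri [ 0.565  -0.0019  0.0694]
tray_rear top [342.4 223. ] 0.78 [ 0.6214 -0.0215  0.101 ]
tray_rear side [329.9 246.1] 0.61 [ 0.6167 -0.0323  0.0849]
   tri [ 0.6229 -0.0221  0.0755]
tray_pull top [322.2 285. ] 0.93 [0.5055 0.0166 0.1222]
tray_pull side [249. 233.] 0.95 [ 0.5261  0.158  -0.0016]
   tri [0.5028 0.017  0.1093]
marker top [463.  287.5] 0.97 [ 0.5006 -0.2679  0.0233]
marker top [349.7 340.1] 0.88 [ 0.3978 -0.038   0.023 ]
marker top [247.1 313. ] 0.74 [0.4513 0.1666 0.0218]
marker side [337.4 191.5] 0.93 [0.7253 0.1961 0.0202]
marker side [316.8 429.9] 0.82 [ 0.496  -0.2887  0.0199]
marker side [199.9 323.2] 0.72 [ 0.3932 -0.0552  0.0181]
   tri [ 0.5258 -0.1981  0.3102]
reel top [283.2 158. ] 0.96 [0.7624 0.0946 0.0438]
reel top [442.5 211. ] 0.62 [ 0.6596 -0.2343  0.0059]
crank top [251.  229.2] 0.85 [0.6188 0.1591 0.0329]
crank side [293.  221.5] 0.54 [0.5819 0.0472 0.0879]
   tri [ 0.6207  0.1649 -0.0049]
canister top [403.4 268.1] 0.56 [ 0.5392 -0.1428  0.0497]
canister side [310.9 357. ] 0.75 [ 0.5299 -0.1754  0.016 ]
   tri [ 0.5401 -0.1527 -0.0151]
bowl top [441.4 209.5] 0.71 [ 0.6626 -0.2319  0.0065]
bowl top [325.7 284.7] 0.62 [0.5061 0.0102 0.1224]
bowl side [413.  374.3] 0.82 [ 0.657  -0.2481  0.0026]
   tri [ 0.6658 -0.2371 -0.0158]
{'clock': 1.0, 'eef_pos': array([ 0.233 , -0.4705,  0.2387]), 'tool_rot': array([-179.9997,   -0.0022,   26.3425]), 'wrist_force': array([0.2933, 0.1329, 0.3944]), 'grip_width': 0.08807122146921599}
```

View pics/top0.png

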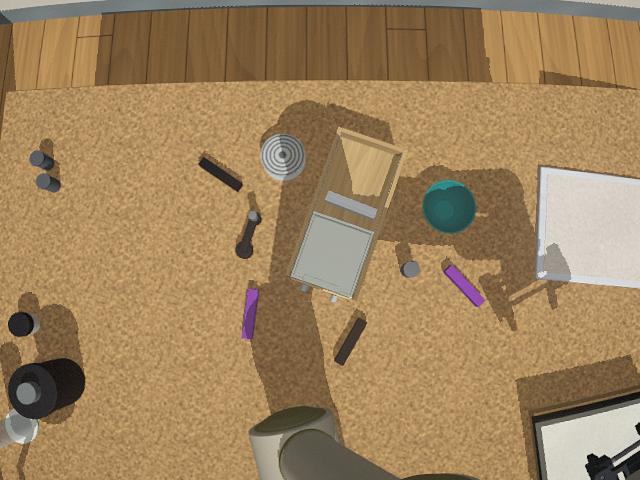

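View pics/side0.png

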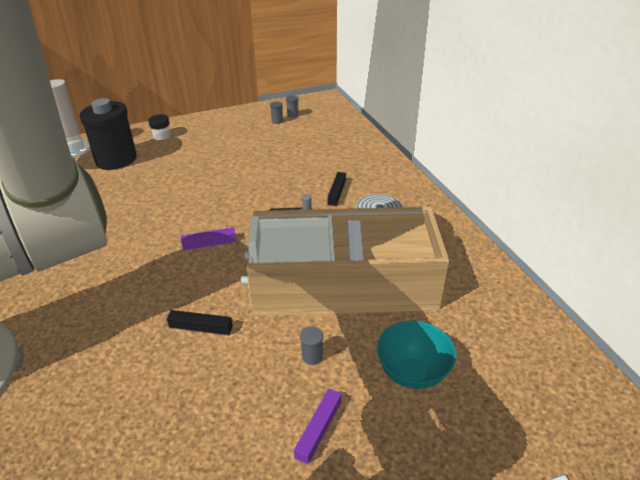

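The top view shows the white tray at about (332,254), its pull along (322,285), and the grey bar across the bay at (351,205). The bars with the marker's shape are black at (220,174) and (350,341), purple at (250,313) and (464,286), and aluminium-grey at (351,205). Only the grey one fits: it has the right colour and lies behind the tray in the bay. I'll confirm it with one crop and measure the slide axis.

```bash
cat > b.py <<'E'
from h import *
np.set_printoptions(precision=4,suppress=True)
p=bot.read_camera("top")
c=p["img"][110:310,270:420]; c=cv2.resize(c,None,fx=3,fy=3,interpolation=cv2.INTER_CUBIC)
cv2.imwrite("pics/crop1.png",cv2.cvtColor(c,cv2.COLOR_RGB2BGR))
# points at heights from depth
D=p["depth"]; js,is_=np.meshgrid(np.arange(270,420),np.arange(110,310))
px=np.stack([js.ravel(),is_.ravel()],1).astype(float)
u=cv2.undistortPoints(px[:,None],p["K"],np.array(p["distortion"],float))[:,0]
d=D[is_.ravel(),js.ravel()]; R=np.array(p["R"]);t=np.array(p["t"])
X=(np.c_[u*d[:,None],d]-t)@R; ok=(d>0)
bay=ok&(X[:,2]>.065)&(X[:,2]<.13)&(np.hypot(X[:,0]-.6,X[:,1]+.02)<.2)
r=cv2.minAreaRect(X[bay][:,:2].astype(np.float32)*1000);print("unit rect mm",r)
a=np.radians(-18.1)
for zlo,zhi in((.112,.13),(.09,.101)):
    m=bay&(X[:,2]>zlo)&(X[:,2]<zhi); print(zlo,m.sum(),X[m].mean(0))
m=bay&(X[:,2]>.112); print("pull rect",cv2.minAreaRect(X[m][:,:2].astype(np.float32)*1000))
hsv=cv2.cvtColor(p["img"],cv2.COLOR_RGB2HSV)[is_.ravel(),js.ravel()]
m=bay&(hsv[:,1]<45)&(np.hypot(X[:,0]-.655,X[:,1]+.037)<.06)&(X[:,2]>.09)&(X[:,0]>.636-.33*(X[:,1]+.025))
print("marker",m.sum(),np.median(X[m],0),cv2.minAreaRect(X[m][:,:2].astype(np.float32)*1000))
E
python3 b.py
```

```text
unit rect mm ((641.9351196289062, -29.563873291015625), (141.20156860351562, 304.7669677734375), 70.30451202392578)
0.112 257 [0.5084 0.0179 0.1219]
0.09 1222 [ 0.6311 -0.0263  0.0971]
pull rect ((508.43328857421875, 18.084318161010742), (69.30052947998047, 11.944611549377441), 70.45719909667969)
marker 490 [ 0.66   -0.0231  0.0978] ((645.8391723632812, -25.689208984375), (86.14469909667969, 52.28024673461914), 69.53882598876953)
```

View pics/crop1.png

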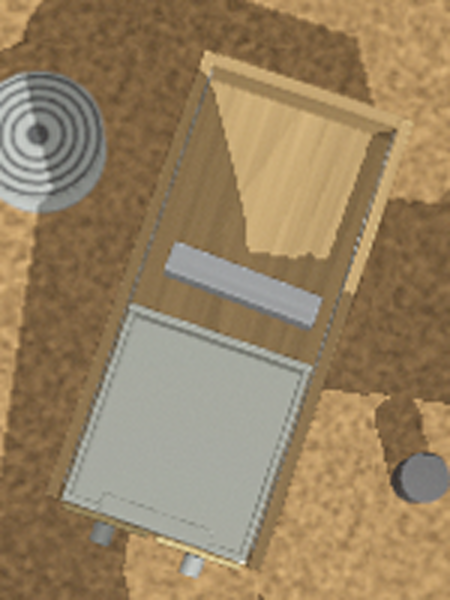

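The crop confirms the grey aluminium bar just behind the tray, at crop (243,283), which is full-frame (351,205). The slide yaw is about -19.6° and the pull is at about (0.507, 0.018, 0.110). So the tool yaw should be 70.4°.

Request:
move_arm(turn=[[0,0,-6],[0,0,-12],[0,0,-18],[0,0,-24],[0,0,-30],[0,0,-36],[0,0,-42],[0,0,-44]], offset=[[3.2,-2.2,0],[6.4,-4.4,0],[9.6,-6.6,0],[12.8,-8.8,0],[16,-11,0],[19.2,-13.2,0],[22.4,-15.4,0],[25.6,-17.6,0]], fingers=[-1,-1,-1,-1,-1,-1,-1,-1], newtons=20)

```text
clock: 1.72
eef_pos: [0.3848, -0.1974, 0.2389]
tool_rot: [180.0, 0.0, 70.6]
wrist_force: [1.2, -1.3, -0.1]
grip_width: 0.088
gripper_force: 0.0
```

Request:
move_arm(turn=[[0,0,0],[0,0,0],[0,0,0],[0,0,0],[0,0,0],[0,0,0],[0,0,0],[0,0,0]], offset=[[3.6,0.6,0],[7.2,1.2,1],[10.8,1.8,2],[14.4,2.4,3.5],[18,3,5],[21.5,3.6,6.5],[24.6,4.2,8],[24.6,4.2,8.5]], fingers=[-1,-1,-1,-1,-1,-1,-1,-1])

```text
clock: 2.38
eef_pos: [0.5073, 0.0223, 0.1517]
tool_rot: [-179.9, -0.0, 70.6]
wrist_force: [0.3, -0.5, -0.5]
grip_width: 0.0881
gripper_force: 0.0
```

```bash
python3 - <<'E'
from h import *
np.set_printoptions(precision=4,suppress=True)
s=bot.read_state();print(s["eef_pos"],s["tool_rot"],s["wrist_force"])
p=bot.read_camera("side");save(p,"side1.png")
cv2.imwrite("pics/crop2.png",cv2.resize(cv2.imread("pics/side1.png")[120:320,180:460],None,fx=2.5,fy=2.5))
E
```

```text
[0.5073 0.0223 0.1517] [-179.8719   -0.0362   70.5747] [ 0.284  -0.5367 -0.4766]
```

View pics/crop2.png

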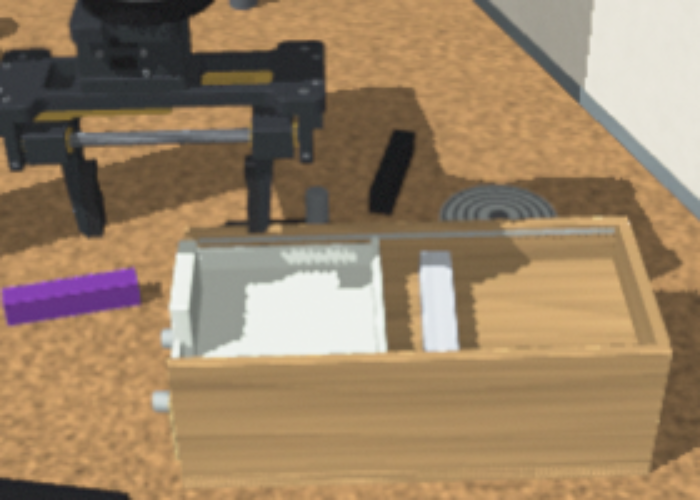

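The side crop shows open fingers straddling the white pull at crop (185,300), with the white-grey marker bar at crop (440,300). Descending and closing.

Request:
move_arm(turn=[[0,0,0],[0,0,0],[0,0,0],[0,0,0],[0,0,0],[0,0,0]], offset=[[0,0,0.5],[0,0,2],[0,0,4],[0,0,5.5],[0,0,6.1],[0,0,6.1]], fingers=[-1,-1,-1,-1,-1,-1])

```text
clock: 2.93
eef_pos: [0.506, 0.0174, 0.0922]
tool_rot: [-179.9, 0.0, 70.3]
wrist_force: [0.1, 0.7, -0.1]
grip_width: 0.0883
gripper_force: 0.0
```

Request:
move_arm(turn=[[0,0,0],[0,0,0],[0,0,0],[0,0,0],[0,0,0],[0,0,0],[0,0,0],[0,0,0]], offset=[[0,0,0],[0,0,0],[0,0,0],[0,0,0],[0,0,0],[0,0,0],[0,0,0],[0,0,0]], fingers=[1,1,1,1,1,1,1,1], newtons=20)

```text
clock: 3.6
eef_pos: [0.5066, 0.0184, 0.0927]
tool_rot: [-180.0, -0.0, 70.3]
wrist_force: [0.0, -0.2, 1.5]
grip_width: 0.0369
gripper_force: 0.0
```

Request:
move_arm(turn=[[0,0,0],[0,0,0],[0,0,0],[0,0,0],[0,0,0],[0,0,0],[0,0,0],[0,0,0]], offset=[[0,0,0],[0,0,0],[0,0,0],[0,0,0],[0,0,0],[0,0,0],[0,0,0],[0,0,0]], fingers=[1,1,1,1,1,1,1,1])

```text
clock: 4.27
eef_pos: [0.5067, 0.0183, 0.0927]
tool_rot: [180.0, -0.0, 70.3]
wrist_force: [1.4, -0.1, -2.0]
grip_width: 0.0122
gripper_force: 20.0
```

Request:
move_arm(turn=[[0,0,0],[0,0,0],[0,0,0],[0,0,0],[0,0,0],[0,0,0],[0,0,0],[0,0,0]], offset=[[0,0.2,0],[0,0.4,0],[0,0.6,0],[0,0.8,0],[0,1.0,0],[0,1.2,0],[0,1.4,0],[0,1.6,0]], fingers=[1,1,1,1,1,1,1,1])

```text
clock: 4.93
eef_pos: [0.5218, 0.013, 0.0927]
tool_rot: [-180.0, -0.0, 70.3]
wrist_force: [-2.1, 0.8, 1.6]
grip_width: 0.0122
gripper_force: 20.0
```

```bash
cat > c.py <<'E'
from h import *
np.set_printoptions(precision=4,suppress=True)
s=bot.read_state();a=np.array([.942,-.3355,0]);f=s["wrist_force"]
print("axial",f@a,"lat",f@[.3355,.942,0],"z",f[2],"prog",(s["eef_pos"]-[.5067,.0183,0])@a,s["eef_pos"])
p=bot.read_camera("top")
# marker: grey blob in bay -> along-axis positions by depth points
js,is_=np.meshgrid(np.arange(270,430),np.arange(100,310)); js=js.ravel();is_=is_.ravel()
d=p["depth"][is_,js];u=cv2.undistortPoints(np.stack([js,is_],1).astype(float)[:,None],p["K"],np.array(p["distortion"],float))[:,0]
X=(np.c_[u*d[:,None],d]-np.array(p["t"]))@np.array(p["R"]);q=X-[.6419,-.0296,0]
ux=q@a;uy=q@[.3355,.942,0];sat=cv2.cvtColor(p["img"],cv2.COLOR_RGB2HSV)[is_,js,1]
m=(d>0)&(abs(uy)<.025)&(X[:,2]>.088)&(X[:,2]<.104)&(sat<60)&(ux>-.06)&(ux<.138)
h,e=np.histogram(ux[m],np.arange(-.06,.14,.004));print([(round(float(x)*1000),int(n)) for x,n in zip(e,h) if n])
E
python3 c.py
```

```text
axial -2.2157004013416803 lat 0.04682439356914571 z 1.6245449792493452 prog 0.016048929733664768 [0.5218 0.013  0.0927]
[(-12, 7), (-8, 74), (-4, 15), (4, 17), (8, 64), (12, 51), (16, 55), (20, 57), (24, 46), (28, 5)]
```

Request:
move_arm(turn=[[0,0,0],[0,0,0],[0,0,0],[0,0,0],[0,0,0],[0,0,0],[0,0,0],[0,0,0]], offset=[[0,0.2,0],[0,0.4,0],[0,0.6,0],[0,0.8,0],[0,1.0,0],[0,1.2,0],[0,1.4,0],[0,1.6,0]], fingers=[1,1,1,1,1,1,1,1])

```text
clock: 5.65
eef_pos: [0.5369, 0.0076, 0.0927]
tool_rot: [-180.0, -0.0, 70.3]
wrist_force: [-2.0, 1.4, 2.4]
grip_width: 0.0117
gripper_force: 20.0
```

Request:
move_arm(turn=[[0,0,0],[0,0,0],[0,0,0],[0,0,0],[0,0,0],[0,0,0]], offset=[[0,0.15,0],[0,0.3,0],[0,0.45,0],[0,0.6,0],[0,0.75,0],[0,0.9,0]], fingers=[1,1,1,1,1,1])

```text
clock: 6.15
eef_pos: [0.5453, 0.0046, 0.0927]
tool_rot: [-180.0, -0.0, 70.3]
wrist_force: [0.2, 2.3, 1.9]
grip_width: 0.012
gripper_force: 20.0
```

```bash
python3 c.py
```

```text
axial -0.6116888034309304 lat 2.2110951498577607 z 1.92583125517241 prog 0.040965294712360205 [0.5453 0.0046 0.0927]
[(16, 69), (20, 44), (24, 56), (28, 54), (32, 57), (36, 57), (40, 25)]
```

Request:
move_arm(turn=[[0,0,0],[0,0,0],[0,0,0],[0,0,0]], offset=[[0,0.15,0],[0,0.3,0],[0,0.45,0],[0,0.6,0]], fingers=[1,1,1,1])

```text
clock: 6.53
eef_pos: [0.551, 0.0026, 0.0927]
tool_rot: [-180.0, -0.0, 70.3]
wrist_force: [-2.2, 3.1, 1.7]
grip_width: 0.0115
gripper_force: 20.0
```

Request:
move_arm(turn=[[0,0,0],[0,0,0],[0,0,0]], offset=[[0,0.1,0],[0,0.2,0],[0,0.3,0]], fingers=[1,1,1])

```text
clock: 6.78
eef_pos: [0.5538, 0.0016, 0.0927]
tool_rot: [180.0, -0.0, 70.3]
wrist_force: [-1.7, 2.9, 1.9]
grip_width: 0.0119
gripper_force: 20.0
```

Request:
move_arm(turn=[[0,0,0],[0,0,0],[0,0,0]], offset=[[0.02,0.1,0],[0.03,0.2,0],[0.03,0.3,0]], fingers=[1,1,1])

```text
clock: 7.03
eef_pos: [0.5566, 0.0006, 0.0927]
tool_rot: [-180.0, 0.0, 70.3]
wrist_force: [-2.6, 0.3, 1.0]
grip_width: 0.0117
gripper_force: 20.0
```

Request:
move_arm(turn=[[0,0,0],[0,0,0],[0,0,0]], offset=[[0,0.1,0],[0,0.2,0],[0,0.3,0]], fingers=[1,1,1])

```text
clock: 7.28
eef_pos: [0.5595, -0.0004, 0.0927]
tool_rot: [-180.0, 0.0, 70.3]
wrist_force: [-2.5, -0.6, 1.3]
grip_width: 0.0118
gripper_force: 20.0
```

Request:
move_arm(turn=[[0,0,0],[0,0,0],[0,0,0]], offset=[[0,0.1,0],[0,0.2,0],[0,0.3,0]], fingers=[1,1,1])

```text
clock: 7.53
eef_pos: [0.5623, -0.0014, 0.0927]
tool_rot: [-180.0, 0.0, 70.3]
wrist_force: [-2.4, -0.2, 1.7]
grip_width: 0.0119
gripper_force: 20.0
```

Request:
move_arm(turn=[[0,0,0],[0,0,0],[0,0,0]], offset=[[0,0.1,0],[0,0.2,0],[0,0.3,0]], fingers=[1,1,1])

```text
clock: 7.78
eef_pos: [0.5651, -0.0024, 0.0927]
tool_rot: [180.0, 0.0, 70.3]
wrist_force: [-2.7, -2.6, 2.0]
grip_width: 0.0119
gripper_force: 20.0
```

Request:
move_arm(turn=[[0,0,0],[0,0,0],[0,0,0]], offset=[[-0.01,0.1,0],[-0.02,0.2,0],[-0.02,0.3,0]], fingers=[1,1,1])

```text
clock: 8.03
eef_pos: [0.5679, -0.0034, 0.0927]
tool_rot: [180.0, -0.0, 70.3]
wrist_force: [-2.5, -1.1, 1.8]
grip_width: 0.0118
gripper_force: 20.0
```

Request:
move_arm(turn=[[0,0,0],[0,0,0],[0,0,0]], offset=[[0,0.1,0],[0,0.2,0],[0,0.3,0]], fingers=[1,1,1])

```text
clock: 8.28
eef_pos: [0.5708, -0.0044, 0.0927]
tool_rot: [180.0, -0.0, 70.3]
wrist_force: [-2.8, -0.4, 1.4]
grip_width: 0.0118
gripper_force: 20.0
```

Request:
move_arm(turn=[[0,0,0],[0,0,0],[0,0,0]], offset=[[0,0.1,0],[0,0.2,0],[0,0.3,0]], fingers=[1,1,1])

```text
clock: 8.53
eef_pos: [0.5736, -0.0054, 0.0927]
tool_rot: [180.0, -0.0, 70.3]
wrist_force: [-3.2, 0.7, 1.3]
grip_width: 0.0116
gripper_force: 20.0
```

Request:
move_arm(turn=[[0,0,0],[0,0,0],[0,0,0]], offset=[[0,0.1,0],[0,0.2,0],[0,0.3,0]], fingers=[1,1,1])

```text
clock: 8.78
eef_pos: [0.5764, -0.0064, 0.0927]
tool_rot: [180.0, -0.0, 70.3]
wrist_force: [-3.0, 0.4, 0.2]
grip_width: 0.0118
gripper_force: 20.0
```

Request:
move_arm(turn=[[0,0,0],[0,0,0],[0,0,0]], offset=[[0,0.1,0],[0,0.2,0],[0,0.3,0]], fingers=[1,1,1])

```text
clock: 9.03
eef_pos: [0.5792, -0.0074, 0.0927]
tool_rot: [180.0, -0.0, 70.3]
wrist_force: [-1.9, 0.7, 2.1]
grip_width: 0.012
gripper_force: 20.0
```

Request:
move_arm(turn=[[0,0,0],[0,0,0],[0,0,0]], offset=[[0,0.1,0],[0,0.2,0],[0,0.3,0]], fingers=[1,1,1])

```text
clock: 9.28
eef_pos: [0.5821, -0.0084, 0.0927]
tool_rot: [180.0, -0.0, 70.3]
wrist_force: [-2.0, 0.3, 1.4]
grip_width: 0.0118
gripper_force: 20.0
```

Request:
move_arm(turn=[[0,0,0],[0,0,0],[0,0,0]], offset=[[0,0.1,0],[0,0.2,0],[0,0.3,0]], fingers=[1,1,1])

```text
clock: 9.53
eef_pos: [0.5849, -0.0094, 0.0927]
tool_rot: [-180.0, -0.0, 70.3]
wrist_force: [-2.4, 0.7, 1.7]
grip_width: 0.0123
gripper_force: 20.0
```

Request:
move_arm(turn=[[0,0,0],[0,0,0],[0,0,0],[0,0,0]], offset=[[0,0.1,0],[0,0.2,0],[0,0.3,0],[0,0.4,0]], fingers=[1,1,1,1])

```text
clock: 9.87
eef_pos: [0.5887, -0.0108, 0.0927]
tool_rot: [180.0, -0.0, 70.3]
wrist_force: [-2.4, 1.1, 1.5]
grip_width: 0.012
gripper_force: 20.0
```

Request:
move_arm(turn=[[0,0,0],[0,0,0],[0,0,0],[0,0,0]], offset=[[0,0.1,0],[0,0.2,0],[0,0.3,0],[0,0.4,0]], fingers=[1,1,1,1])

```text
clock: 10.2
eef_pos: [0.5924, -0.0121, 0.0927]
tool_rot: [180.0, -0.0, 70.3]
wrist_force: [-2.4, 1.0, 1.4]
grip_width: 0.0118
gripper_force: 20.0
```

Request:
move_arm(turn=[[0,0,0],[0,0,0],[0,0,0],[0,0,0]], offset=[[0,0.1,0],[0,0.2,0],[0,0.3,0],[0,0.4,0]], fingers=[1,1,1,1])

```text
clock: 10.53
eef_pos: [0.5955, -0.0132, 0.0927]
tool_rot: [-179.9, 0.0, 70.4]
wrist_force: [-8.0, 3.3, 5.5]
grip_width: 0.012
gripper_force: 20.0
```

Axial force has climbed to about 8.7 N, roughly 6 N over free sliding, so this is the tight spot. I'll hold briefly.

Request:
move_arm(turn=[[0,0,0],[0,0,0],[0,0,0],[0,0,0]], offset=[[0,0,0],[0,0,0],[0,0,0],[0,0,0]], fingers=[1,1,1,1])

```text
clock: 10.87
eef_pos: [0.5956, -0.0133, 0.0927]
tool_rot: [-179.9, 0.0, 70.4]
wrist_force: [-5.5, 2.5, 4.2]
grip_width: 0.012
gripper_force: 20.0
```

```bash
python3 c.py
```

```text
axial -6.021692430424598 lat 0.5139495974587887 z 4.186275359847944 prog 0.09433819627673051 [ 0.5956 -0.0133  0.0927]
[(68, 33), (72, 43), (76, 43), (80, 54), (84, 54), (88, 55), (92, 50), (96, 1)]
```

Request:
move_arm(turn=[[0,0,0],[0,0,0],[0,0,0],[0,0,0],[0,0,0],[0,0,0]], offset=[[0,0.05,0],[0,0.1,0],[0,0.1,0],[0,0.1,0],[0,0.1,0],[0,0.1,0]], fingers=[1,1,1,1,1,1])

```text
clock: 11.42
eef_pos: [0.5962, -0.0134, 0.0927]
tool_rot: [-179.8, 0.0, 70.4]
wrist_force: [-7.8, 2.9, 4.9]
grip_width: 0.0116
gripper_force: 20.0
```

Clearly felt and held at about 8.3 N. Backing off about 2 cm.

Request:
move_arm(turn=[[0,0,0],[0,0,0],[0,0,0],[0,0,0],[0,0,0],[0,0,0],[0,0,0],[0,0,0]], offset=[[0,-0.2,0],[0,-0.5,0],[0,-0.8,0],[0,-1.1,0],[0,-1.4,0],[0,-1.7,0],[0,-2.0,0],[0,-2.2,0]], fingers=[1,1,1,1,1,1,1,1])

```text
clock: 12.08
eef_pos: [0.576, -0.0063, 0.0928]
tool_rot: [180.0, -0.0, 70.3]
wrist_force: [2.5, 1.2, -0.2]
grip_width: 0.0121
gripper_force: 20.0
```

Request:
move_arm(turn=[[0,0,0],[0,0,0],[0,0,0]], offset=[[0,0,0],[0,0,0],[0,0,0]], fingers=[1,1,1])

```text
clock: 12.33
eef_pos: [0.5761, -0.0063, 0.0927]
tool_rot: [-180.0, 0.0, 70.3]
wrist_force: [-1.1, 2.5, 1.4]
grip_width: 0.0117
gripper_force: 20.0
```

```bash
python3 c.py
```

```text
axial -1.8499354830306614 lat 1.9749090198114574 z 1.41236636707721 prog 0.07362358301237691 [ 0.5761 -0.0063  0.0927]
[(48, 62), (52, 40), (72, 4), (76, 78), (80, 53), (84, 54), (88, 53), (92, 50), (96, 8)]
```

Request:
move_arm(turn=[[0,0,0],[0,0,0],[0,0,0],[0,0,0],[0,0,0],[0,0,0]], offset=[[0,0,0],[0,0,0],[0,0,0],[0,0,0],[0,0,0],[0,0,0]], fingers=[-0.3,-0.3,-0.3,-0.3,-0.3,-0.3])

```text
clock: 12.88
eef_pos: [0.5763, -0.0065, 0.0927]
tool_rot: [180.0, 0.0, 70.3]
wrist_force: [0.4, -0.1, -0.2]
grip_width: 0.0495
gripper_force: 0.0
```

Request:
move_arm(turn=[[0,0,0],[0,0,0],[0,0,0],[0,0,0],[0,0,0],[0,0,0],[0,0,0],[0,0,0]], offset=[[0,0,-0.5],[0,0,-1.5],[0,0,-3],[0,0,-5],[0,0,-8],[0,0,-11],[0,0,-14],[0,0,-14]], fingers=[-0.3,-0.3,-0.3,-0.3,-0.3,-0.3,-0.3,-0.3])

```text
clock: 13.55
eef_pos: [0.5781, -0.0067, 0.2398]
tool_rot: [179.4, -0.1, 70.4]
wrist_force: [0.2, -0.7, 0.3]
grip_width: 0.0575
gripper_force: 0.0
```

```bash
python3 c.py; python3 - <<'E'
from h import *
p=bot.read_camera("side");save(p,"s9.png");print(bot.read_state()["wrist_force"],bot.read_state()["grip_width"])
E
```

```text
axial 0.42719657700305413 lat -0.5639852308595705 z 0.3406045547515729 prog 0.0756236868433754 [ 0.5781 -0.0067  0.2398]
[(88, 5), (92, 45), (96, 6)]
[ 0.00790155 -0.14090355 -1.20406965] 0.05733724499867068
```

View pics/s9.png

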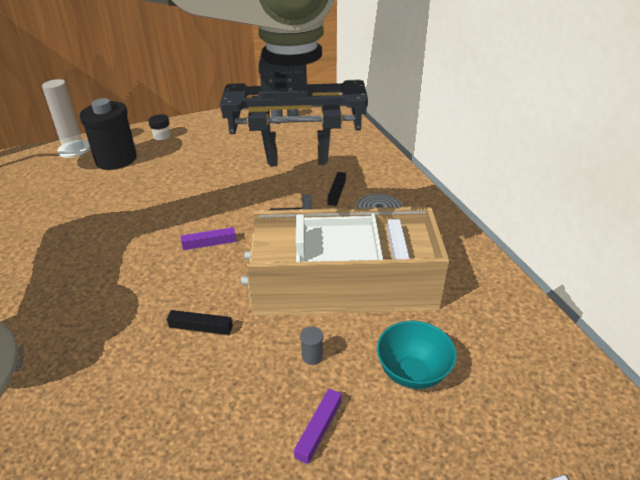

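The side view shows the tray at (340,240), the marker at (398,240) with a gap between them, and the arm clear. The gap looks a little narrow, so I'll measure it in this view.

```bash
sed -e 's/read_camera("top")/read_camera("side")/' -e 's/arange(270,430),np.arange(100,310)/arange(240,450),np.arange(200,320)/' -e 's/,.004)/,.002)/' -e 's/>.088/>.085/' -e 's/<60/<45/' c.py > d.py; python3 d.py; python3 - <<'E'
from h import *
p=bot.read_camera("side")
cv2.imwrite("pics/c9.png",cv2.cvtColor(cv2.resize(p["img"][200:280,280:420],None,fx=5,fy=5,interpolation=cv2.INTER_CUBIC),cv2.COLOR_RGB2BGR))
E
```

```text
axial 0.05471639642352494 lat -0.1300801751032631 z -1.204069649809742 prog 0.07408325815674935 [ 0.5765 -0.0064  0.2343]
[(46, 3), (48, 47), (50, 21), (52, 15), (74, 44), (76, 23), (78, 26), (80, 26), (82, 27), (84, 21), (86, 26), (88, 22), (90, 23), (92, 23), (94, 8)]
```

View pics/c9.png

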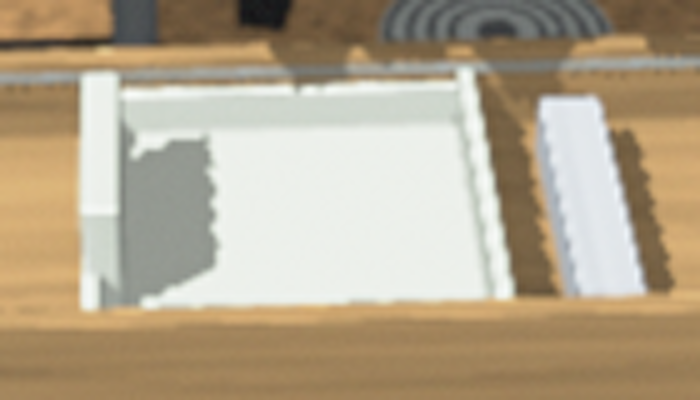

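The crop shows a clear gap: the tray's rear wall at crop x≈485 and the marker from about 545 to 620. Side depth puts the rear wall at about 53 mm and the marker from 74 to 95 mm, so the gap is about 21 mm.

```bash
python3 -c "
from rig import bot
print(bot.sign_off())"
```

```text
the job is handed in; nothing more can be done
None
```

The tray was pressed gently to the tight spot (about 8 N at the wrist), backed off to about 21 mm from the marker and released; the job is handed in, but the sign-off returned no verdict.

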